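# Tighten the loose leg bolt of a display riser

## Task

One of the two leg bolts of the black display riser has worked loose: the one underneath the candle at the end of the board. Set that candle aside, upright on the table, then take the larger T-handle hex key from its rack, feel for the hex socket down in the counterbore and turn the bolt clockwise until it is fully tight and will turn no further. Hang the key back in the rack by its ferrule and leave everything else as it stands.

Things in the scene. Friction and masses are not known exactly. Their poses are not given: they have to be found in the camera images.
- riser: black-stained display riser, fixed: a board 150 (x) x 320 (y) mm, 40 mm thick, on two leg blocks, its top 85 mm above the table; origin on the table under the board's centre, z up. Near each end (+-y) a counterbore holds a leg bolt. The bolt with the candle over it is loose; the other, open to view, is tight. The table between the riser and the robot is clear
- hole_left (a point): centre of the mouth (at the board's top) of the counterbore at the riser's +y end, 48 mm across, 30 mm deep. The bolt in it stands anywhere up to 5 mm off its centre along each of the riser's x and y, and its flats at any angle: neither is reported
- hole_right (a point): the same for the equal counterbore at the riser's -y end, 220 mm from the other. Both bolts: head 30 mm across, its face 13 mm below the board's top; in its middle a hex socket 18 mm across flats, 12 mm deep (floor 25 mm below the board's top), with a 1 mm chamfer
- bolt (a joint): turn left in the loose bolt, rad: starts between 3.6 and 4.8, falls as the bolt is turned clockwise seen from above, and reads 0 when it is fully tight, at a hard stop. It turns against a friction of 0.06 N m and stays where it is left; its head does not sink visibly
- candle: candle in a black glass jar with a flat wooden lid, an upright cylinder 58 mm across and 82 mm tall, about 0.24 kg, standing on the riser over the loose bolt; origin at the centre of its underside, z up. A like candle (candle_mid) stands on the middle of the riser, others on the table
- candle_mid: bystander: a loose candle just like the other, near the middle of the riser; origin at the centre of its underside
- rack: fixed rack of folded dark sheet steel, 170 mm (y) x 100 mm (x), its top plate 115 mm above the table, 4 mm thick and 70 mm (x) wide; origin on the table under its centre, z up. Two T-handle hex keys hang in its two holes. It stands at the left or the right of the table
- rack_left (a point): centre of the 26 mm hole at the rack's +y end, on the plate's upper face
- rack_right (a point): centre of the 26 mm hole at the rack's -y end, 90 mm from the other, on the plate's upper face
- key: larger T-handle hex key, 0.32 kg, 140 mm long, hanging upright in one of the rack's holes; origin at the centre of its tip (lower end), z up the shaft, x along the handle. Shaft 17 mm across flats, two corners in line with the handle. The lowest 5 mm taper to 12 mm across: the tip enters the socket 5 mm at any angle, the rest only when the flats match within about 6 degrees
- key_handle (a point): middle of the key's cross handle, on the shaft's axis, 126 mm above the tip: a black bar 90 mm long (the key's x), 20 mm thick (y) and 28 mm tall (112 to 140 mm above the tip). Below it, from 104 to 112 mm, is the steel ferrule, 34 mm across, on which the key hangs. With the key seated in the bolt its tip is 60 mm above the table
- key_small: bystander: a smaller loose T-handle key (9 mm hex, 124 mm long, handle 60 mm long, 16 mm thick, 22 mm tall) in the rack's other hole; too small for the bolt; origin at its tip
- candle_side: bystander: another loose candle of the same kind on the table, right of the riser (-y); origin at the centre of its underside
- dropper: bystander: small loose amber bottle, 38 mm across, 105 mm tall, on the table left of the riser (+y); origin at the centre of its underside
Not all that is in view belongs to the job. What is shaped like the candle but green or purple is not meant.

How it is judged:
On the way, in this order (a step that is already met when the one before it is completed fails the run):
1. the candle from over the loose bolt stands upright on the table, let go (height (world z) of candle below 0.008 m and angle between candle's own z axis and vertical below 0.1 rad and linear speed of candle below 0.03 m/s and contact force between the fingers and candle below 0.1 N), for 0.2 s.
2. the upright key is in a counterbore and has turned the bolt to below 3 rad (value of joint bolt below 3 rad and angle between key's own z axis and vertical below 0.2 rad and height (world z) of key below 0.068 m and (horizontal distance between key and hole_left below 0.015 m or horizontal distance between key and hole_right below 0.015 m)), for 0.1 s.
At the end, for the whole second after the job is handed in: the loose bolt is tight (less than 0.15 rad short of its stop), the candle stands upright on the table, off the riser, and the larger key hangs upright in a hole of the rack, resting on its ferrule (within 7 mm in height), all at rest and let go (value of joint bolt below 0.15 rad and height (world z) of candle below 0.008 m and angle between candle's own z axis and vertical below 0.1 rad and linear speed of each of candle, key below 0.03 m/s and (horizontal distance between key and rack_left below 0.015 m or horizontal distance between key and rack_right below 0.015 m) and z of key in the frame of rack between 0.004 and 0.018 m and angle between key's own z axis and vertical below 0.12 rad); the robot touches nothing.
It fails at once if the candle is knocked over or dropped on its side (angle between candle's own z axis and vertical above 0.6 rad).
It fails at once if the candle in the middle of the riser is shoved more than 25 mm or tipped (distance of candle_mid from where it was at the start of the episode above 0.025 m or angle between candle_mid's own z axis and vertical above 0.4 rad).
It fails at once if the smaller key is taken out of its hole or shoved more than 30 mm (distance of key_small from where it was at the start of the episode above 0.03 m).
It fails at once if the side candle or the amber bottle is shoved more than 25 mm (distance of any of candle_side, dropper from where it was at the start of the episode above 0.025 m).
It also fails if it takes over 72 s, if anything falls off the work surface, if the arm or the gripper's body presses on something with over 40 N, if the wrist force passes 120 N, or if a joint passes its speed limit or range.

## Robot

A 7-joint arm with a two-finger parallel gripper is mounted at the origin on the work surface. World frame = base frame: x ahead of the robot, y to its left, z up, the work surface at z = 0. Lengths are in m, angles in rad, forces in N, time in s.
With the tool pointing down it reaches from about 0.4 to 0.85 m from the base axis. Payload 10.4 kg.
Tool frame: the origin (TCP) lies between the finger pads; the fingertips stand 22 mm ahead of it and the grasp point (between the pads) lies 3 mm ahead of it; z points along the fingers, y is the line along which they close (so a half turn about z gives the same grasp; the last joint's range is limited). The gripper opens to 85 mm and grips with 20 to 120 N. Pads are 22 mm wide; open, the fingers measure 114 mm over their backs; the gripper's body (76 mm by 85 mm) begins 54 mm behind the grasp point. The pads swing forward as they close: fully open they stand 13 mm farther back than shut.
Start: joints at [1.241, 0.332, -0.065, 1.46, 0.022, 1.35, -0.088], TCP at [0.189, -0.596, 0.233] pointing down, gripper open.
Joint ranges: [-2.6, 2.6], [-0.5, 2.12], [-1.47, 1.34], [0.16, 2.42], [-1.27, 4.41], [0.06, 2.06], [-2.6, 2.6]. Speed limits (rad/s): [2.22, 2.22, 2.79, 2.79, 3.14, 3.14, 3.14].

## Interface

Orientations are given as a unit quaternion [x, y, z, w].
In Python, from workcell import manip, camera, ticket, boxes_of, outline_of gives the robot as it stands.
- The arm moves only by the tool carry_out, never from a script. Its argument "deltas" is a list of rows, each a list of 5 numbers: the shift along the tool's x, y, z as a fraction of full scale, then the turn about the tool's z as a fraction of full scale, then the opening, from -1 (shut) to 1 (fully open), so that 0 is half open. In form: [[tx, ty, tz, spin, gripper], ...]. A call has 1 to 20 rows; each row is the pose to reach, as a shift and turn from the pose commanded when the call began, along the tool's axes at that moment; what a row does not reach only later rows make up. Full scale, the value 1, is 150 mm for a shift and 30 degrees for a turn. A row lasts 1/8 s, in which the tool goes at most 62.5 mm and 10.7 degrees, less where a joint would pass 70% of its speed; a pose out of reach is approached as far as the arm can. A call with a number of a shift or a turn outside -1 to 1 is refused whole. A call with a gripper value outside its range is refused whole. The fingers move at their own pace and stop on an object; "force" is the grip in N (left out, the last holds). Time passes only in rows, so rows that repeat a pose let the fingers close. It gives the time, the measured TCP pose, the force, the opening and the grip force at its end, in the units of the state.
- manip.get_obs(): the state, without advancing time (a new reading comes with each control period).
- camera(name): name is "scene" or "top" or "wrist"; returns a dict with "img" (480x640x3 uint8, red, green, blue), "depth" (480x640 float32, m along the optical axis (not along the pixel's ray), 0 where there is no reading), "vertical_fov" (degrees; the focal length in pixels is half the picture's height over the tangent of half this angle, whatever the lens; pixels are square), "cx", "cy" (the principal point, pixels), "R" (3x3) and "t" (3): a world point X has camera coordinates R X + t. Camera axes: x right, y down, z forward; pixel columns grow to the right and rows downward; lengths in m; the calibration is good to about 2 mm. The wrist camera is an equidistant fisheye: a pixel r from the principal point sees the ray r / f radians off the axis. A picture is of the moment at which its call begins.
- ticket.hand_in(): hands the job in; it is judged then, once.
Trained networks look in a picture, given as the dict that the camera call returned (one of the last four; its "shot" number tells which), for a name from the list of things; names that differ only in an ending like _2 or _b are one class to them, and where a whole thing is asked for, a point or a joint stands for the part that bears it (a point fixed in the world has none). Each returns a list of dicts, best first, with "conf" (0 to 1); they miss things now and then, are a little off and sometimes report something else, mostly with a low value. They report only what shows in the picture. A call takes as long as a camera call. They do not tell look-alikes from the thing itself.
- boxes_of(query, picture): "position" ([x, y, z] in m, in world coordinates, good to about 4 mm: the middle of the surface that is visible of it).
- outline_of(query, picture): "region" (480x640 bool, what is visible of it).
The state is a dict: "clock": time; "joint_pos": joint angles; "joint_velocities": joint speeds; "tau": joint torques, N m; "position": TCP position; "ee_rot": TCP orientation; "ft_force": force on the tool from outside, world axes, zero at the start; "torque": the same for the moment, N m; "grip_width": opening from 0.0 (shut) to 1.0 (fully open); "grasp_force": force on a finger pad.
Only numpy, scipy, OpenCV 4.12 (cv2) and the standard library are available. Lean on these libraries where they do the work, as an engineer would, in place of code of your own. Each camera call takes 0.05 s, during which the arm holds its last target. There are 200 camera calls.

## Working session

There is one attempt and no reset: what is moved stays moved. The work goes in short steps, Python scripts to look and compute and a tool call to move; the robot and the scene stay as the last step left them, time stands still between calls to the robot, and variables do not carry over. Pictures are saved under pics/ and viewed, at most 10 in all, crops included, and the job is handed in when it is done.

Besides the shell and the picture viewer there is one more tool, called as name(argument=value, ...), one argument or row to a line, values as JSON. carry_out: Moves the arm, as the interface text tells. Its arguments: {"type":"object","properties":{"deltas":{"type":"array","items":{"type":"array","items":{"type":"number"}}},"force":{"type":"number"}},"required":["deltas"]}

```bash
mkdir -p pics; cat > h.py <<'E'
from workcell import manip, camera, ticket, boxes_of, outline_of
import numpy as np, cv2
from scipy.spatial.transform import Rotation as Ro
def save(c,n,crop=None,s=1):
    im=c["img"][:,:,::-1]
    if crop: im=im[crop[1]:crop[3],crop[0]:crop[2]]
    cv2.imwrite(f"pics/{n}.png",cv2.resize(im,None,fx=s,fy=s,interpolation=cv2.INTER_CUBIC))
def f(c): return 240/np.tan(np.radians(c["vertical_fov"])/2)
def pts(c,m):
    v,u=np.nonzero(m&(c["depth"]>0)); z=c["depth"][v,u]; F=f(c)
    P=np.c_[(u-c["cx"])/F*z,(v-c["cy"])/F*z,z]
    return (P-c["t"])@c["R"]
def proj(c,X):
    p=c["R"]@np.array(X)+c["t"]; return f(c)*p[:2]/p[2]+[c["cx"],c["cy"]]
def st():
    o=manip.get_obs(); print("t",o["clock"],"p",np.round(o["position"],4),"eul",np.round(Ro.from_quat(o["ee_rot"]).as_matrix()[:,:2].T,3).tolist(),"F",np.round(o["ft_force"],1),"T",np.round(o["torque"],2),"w",o["grip_width"],"g",o["grasp_force"],"q7",np.round(o["joint_pos"],2)); return o
E
python3 - <<'E'
from h import *
st()
a=camera("scene");b=camera("top")
save(a,"scene1");save(b,"top1")
for n,c in(("scene",a),("top",b)):
    for q in["riser","candle","rack","key","key_small","key_handle","hole_left","hole_right","rack_left","rack_right","dropper"]:
        print(n,q,[(round(d["conf"],2),np.round(d["position"],3).tolist(),np.round(proj(c,d["position"])).tolist()) for d in boxes_of(q,c)])
E
```

```text
t 0.0 p [ 0.1886 -0.5955  0.2317] eul [[0.953, 0.302, -0.0], [0.302, -0.953, -0.001]] F [-0.3  0.1  0.6] T [-0.02  0.01  0.01] w 0.9984540715455235 g 0.0 q7 [ 1.24  0.33 -0.06  1.46  0.02  1.35 -0.09]
scene riser [(0.59, [0.463, -0.317, 0.137], [222.0, 194.0])]
scene candle [(0.71, [0.636, -0.089, 0.144], [284.0, 235.0]), (0.64, [0.48, -0.188, 0.064], [266.0, 224.0]), (0.62, [0.651, -0.214, 0.053], [237.0, 262.0]), (0.57, [0.678, 0.038, 0.09], [330.0, 269.0])]
scene rack [(0.96, [0.479, -0.369, 0.061], [206.0, 218.0]), (0.48, [0.675, 0.038, 0.088], [331.0, 269.0])]
scene key [(0.67, [0.458, -0.319, 0.136], [222.0, 193.0])]
scene key_small [(0.65, [0.466, -0.413, 0.132], [190.0, 192.0])]
scene key_handle [(0.64, [0.459, -0.32, 0.136], [222.0, 193.0])]
scene hole_left [(0.64, [0.676, 0.039, 0.087], [331.0, 269.0])]
scene hole_right [(0.92, [0.672, 0.036, 0.086], [330.0, 269.0])]
scene rack_left [(0.89, [0.478, -0.367, 0.057], [207.0, 219.0])]
scene rack_right [(0.76, [0.479, -0.367, 0.061], [206.0, 218.0])]
scene dropper [(0.63, [0.674, 0.038, 0.088], [331.0, 268.0]), (0.59, [0.675, 0.
[... 279 characters left out ...]
], [500.0, 313.0])]
top key [(0.88, [0.451, -0.317, 0.155], [486.0, 310.0])]
top key_small [(0.69, [0.465, -0.408, 0.144], [530.0, 305.0])]
top key_handle [(0.71, [0.451, -0.319, 0.147], [485.0, 310.0]), (0.34, [0.667, 0.341, 0.07], [169.0, 207.0])]
top hole_left [(0.76, [0.633, 0.03, 0.087], [309.0, 223.0]), (0.68, [0.45, -0.352, 0.112], [495.0, 313.0])]
top hole_right [(0.88, [0.627, 0.022, 0.087], [312.0, 226.0]), (0.73, [0.452, -0.317, 0.152], [485.0, 310.0])]
top rack_left [(0.96, [0.45, -0.352, 0.111], [495.0, 313.0]), (0.57, [0.464, -0.411, 0.14], [531.0, 305.0])]
top rack_right [(0.65, [0.454, -0.358, 0.116], [499.0, 311.0])]
top dropper [(0.8, [0.666, 0.346, 0.067], [168.0, 208.0])]
```

View pics/top1.png

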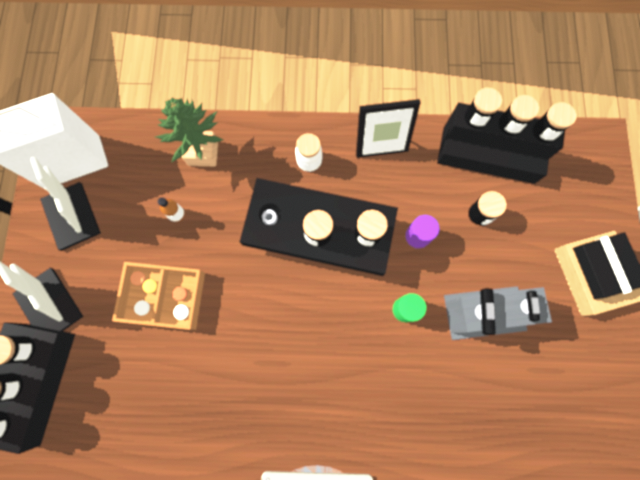

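View pics/scene1.png

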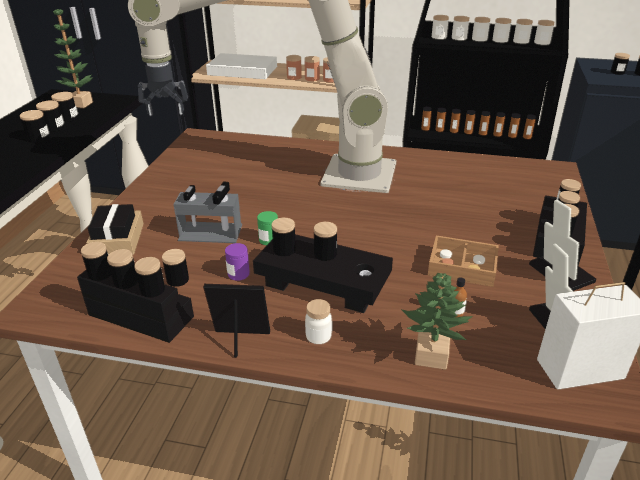

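The top view shows the riser at (320,226), with the open, tight bolt at (269,216) on its +y end. The candle on its -y end at (372,225) is the one to move, and the middle candle at (318,225) stays. Purple (424,231), green (410,308) and the side candle (490,208) are not meant. In the rack, the larger key is at (487,311) with the longer handle, and the small one is at (531,305). I'll measure these from depth and confirm them in one crop.

```bash
python3 - <<'E'
from h import *
b=camera("top"); save(b,"crop1",(230,160,570,360),2.3)
D=np.ones((480,640),bool); v,u=np.mgrid[:480,:640]
def reg(x0,y0,x1,y1,lo,hi):
    P=pts(b,D&(u>=x0)&(u<x1)&(v>=y0)&(v<y1)); return P[(P[:,2]>lo)&(P[:,2]<hi)]
def rect(P,n):
    r=cv2.minAreaRect((P[:,:2]*1000).astype(np.float32)); print(n,len(P),np.round(r[0],1),np.round(r[1],1),round(r[2],1),"z",np.round(np.median(P[:,2]),4))
rect(reg(235,170,405,280,.078,.092),"riser")
for n,r in(("candle",(345,200,395,260)),("mid",(298,200,340,260))):
    P=reg(*r,.158,.175); c,rad=cv2.minEnclosingCircle((P[:,:2]*1000).astype(np.float32)); print(n,len(P),np.round(c,1),rad,np.median(P[:,2]), np.round(1000*P.mean(0),1))
for n,r in(("green",(385,285,435,330)),("purple",(400,205,445,255)),("side",(465,185,515,230))):
    P=reg(*r,.07,.1);  print(n,len(P), np.round(1000*P.mean(0),1))
rect(reg(475,280,500,345,.137,.17),"key"); rect(reg(515,280,550,335,.127,.17),"small")
rect(reg(440,280,560,345,.108,.119),"rack")
# open hole
P=reg(250,200,290,235,.05,.078); print("openbolt",len(P),np.round(1000*np.median(P,0),1))
E
```

```text
riser 7890 [632.7   7.5] [320.6 151.7] 79.0 z 0.0849
candle 658 [614.2 -98. ] 28.893678665161133 0.16674023249112885 [613.2 -97.8 166.6]
mid 662 [610.8   8.9] 28.869579315185547 0.1666603274759282 [610.    9.  166.5]
green 614 [ 459.9 -190.5   81.8]
purple 560 [ 630.7 -222.5   81.6]
side 566 [ 688.4 -370.3   81.3]
key 558 [ 450.9 -325.5] [20.3 88.3] 89.3 z 0.1503
small 336 [ 464.8 -415.5] [58.3 17.1] 3.4 z 0.1434
rack 2066 [ 458.  -371.5] [ 70.  172.4] 8.2 z 0.115
openbolt 339 [659.1 117.5  61.2]
```

View pics/crop1.png

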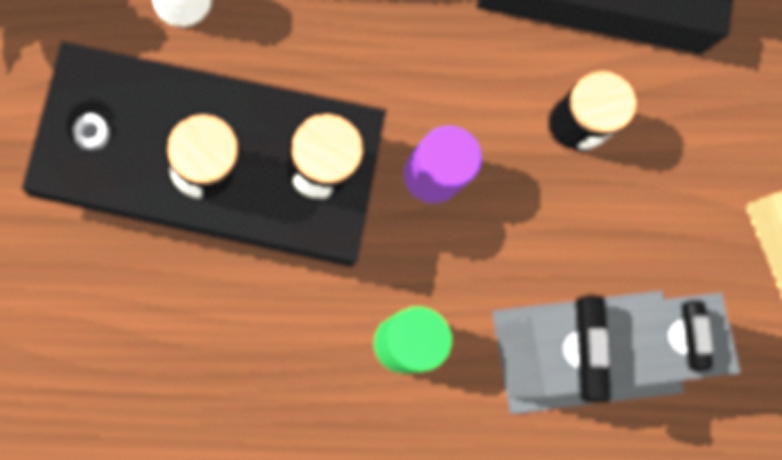

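The crop confirms it. The candle with the wooden lid at the -y end, world (614,-98), covers the loose bolt, and the larger key is at (451,-326) with its handle along x. I'm moving above the candle now.

carry_out(
  deltas=[
    [0.4,-0.25,0,0,1],
    [0.8,-0.5,0,0,1],
    [0.926,-0.576,0,0,1],
    [0.926,-0.576,0,0,1],
  ],
  force=40,
)

```text
clock: 1.75
position: [0.2979, -0.469, 0.233]
ee_rot: [0.988, 0.156, 0.001, 0.0]
ft_force: [-0.5, -0.7, -0.4]
grip_width: 1.0
grasp_force: 0.0
```

carry_out(
  deltas=[
    [0.4,-0.25,0,0,1],
    [0.8,-0.5,0,0,1],
    [0.926,-0.576,0,0,1],
    [0.926,-0.576,0,0,1],
  ],
)

```text
clock: 2.25
position: [0.4032, -0.3454, 0.2327]
ee_rot: [0.988, 0.155, 0.0, -0.0]
ft_force: [-0.1, -0.8, 0.1]
grip_width: 1.001
grasp_force: 0.0
```

carry_out(
  deltas=[
    [0.4,-0.25,0,0,1],
    [0.8,-0.5,0,0,1],
    [0.926,-0.576,0,0,1],
    [0.926,-0.576,0,0,1],
  ],
)

```text
clock: 2.75
position: [0.5089, -0.2218, 0.2323]
ee_rot: [0.988, 0.154, 0.0, -0.0]
ft_force: [-0.4, -0.6, -0.9]
grip_width: 0.996
grasp_force: 0.0
```

carry_out(
  deltas=[
    [0.4,-0.25,0,0,1],
    [0.8,-0.5,0,0,1],
    [0.926,-0.576,0,0,1],
    [0.926,-0.576,0,0,1],
    [0.926,-0.576,0,0,1],
  ],
)

```text
clock: 3.38
position: [0.6134, -0.1017, 0.2321]
ee_rot: [0.988, 0.151, -0.001, 0.001]
ft_force: [0.7, -1.0, -0.2]
grip_width: 1.0
grasp_force: 0.0
```

carry_out(
  deltas=[
    [0.01,-0.025,0.3,0,1],
    [0.01,-0.025,0.5,0,1],
    [0.01,-0.025,0.66,0,1],
    [0.01,-0.025,0.66,0,1],
    [0.01,-0.025,0.66,0,-0.2],
    [0.01,-0.025,0.66,0,-0.2],
    [0.01,-0.025,0.66,0,-0.2],
    [0.01,-0.025,0.66,0,-0.2],
    [0.01,-0.025,0.66,0,-0.2],
  ],
  force=40,
)

```text
clock: 4.5
position: [0.6152, -0.0954, 0.1354]
ee_rot: [0.988, 0.152, 0.001, 0.001]
ft_force: [-1.9, -2.1, 6.2]
grip_width: 0.664
grasp_force: 42.1
```

carry_out(
  deltas=[
    [0,0,-0.2,0,-0.2],
    [0,0,-0.35,0,-0.2],
    [0,0,-0.35,0,-0.2],
    [-0.25,0,-0.35,0,-0.2],
    [-0.55,0,-0.35,0,-0.2],
    [-0.85,-0.1,-0.35,0,-0.2],
    [-0.9,-0.4,-0.35,0,-0.2],
    [-0.9,-0.7,-0.35,0,-0.2],
    [-0.9,-0.8,-0.35,0,-0.2],
    [-0.9,-0.8,-0.35,0,-0.2],
    [-0.9,-0.8,-0.35,0,-0.2],
  ],
)

```text
clock: 5.88
position: [0.4496, -0.0222, 0.1856]
ee_rot: [0.988, 0.152, -0.0, 0.0]
ft_force: [-0.2, 0.3, -3.1]
grip_width: 0.665
grasp_force: 43.9
```

carry_out(
  deltas=[
    [0,0,0.3,0,-0.2],
    [0,0,0.6,0,-0.2],
    [0,0,0.8,0,-0.2],
    [0,0,0.87,0,-0.2],
    [0,0,0.89,0,-0.2],
    [0,0,0.9,0,-0.2],
    [0,0,0.9,0,-0.2],
    [0,0,0.9,0,-0.2],
  ],
)

```text
clock: 6.88
position: [0.4498, -0.021, 0.0516]
ee_rot: [0.988, 0.153, 0.001, 0.0]
ft_force: [0.8, -0.0, -3.1]
grip_width: 0.664
grasp_force: 43.9
```

carry_out(
  deltas=[
    [0,0,0.01,0,-0.2],
    [0,0,0.015,0,-0.2],
    [0,0,0.015,0,-0.2],
  ],
)

```text
clock: 7.25
position: [0.4503, -0.021, 0.0502]
ee_rot: [0.988, 0.153, 0.001, 0.001]
ft_force: [-5.7, -0.4, 17.0]
grip_width: 0.664
grasp_force: 45.4
```

Contact with the table. I'll open, rise and head back toward the rack.

carry_out(
  deltas=[
    [0,0,0,0,1],
    [0,0,0,0,1],
    [0,0,0,0,1],
    [0,0,-0.3,0,1],
    [0,0,-0.7,0,1],
    [0,0,-1,0,1],
    [0,0,-1,0,1],
  ],
)

```text
clock: 8.12
position: [0.4513, -0.021, 0.202]
ee_rot: [0.988, 0.153, 0.003, 0.001]
ft_force: [-0.9, 0.1, -1.1]
grip_width: 1.0
grasp_force: 0.0
```

carry_out(
  deltas=[
    [-0.1,0.3,-0.2,0.2,1],
    [-0.15,0.6,-0.3,0.4,1],
    [-0.2,0.95,-0.3,0.6,1],
    [-0.2,0.95,-0.3,0.6,1],
  ],
)

```text
clock: 8.62
position: [0.463, -0.1699, 0.2422]
ee_rot: [1.0, -0.007, -0.001, -0.0]
ft_force: [0.3, 1.1, -1.2]
grip_width: 0.998
grasp_force: 0.0
```

```bash
python3 - <<'E'
from h import *
o=st(); w=camera("wrist"); b=camera("top"); save(w,"w1")
for q in ["candle"]: print([(round(d["conf"],2),np.round(d["position"],3).tolist()) for d in boxes_of(q,b)])
print(w["cx"],w["cy"],f(w),np.round(w["R"],3).tolist(),np.round(-w["R"].T@w["t"],3))
E
```

```text
t 8.625 p [ 0.463  -0.1699  0.2422] eul [[1.0, -0.015, -0.002], [-0.015, -1.0, -0.0]] F [ 0.3  1.1 -1.2] T [ 0.03 -0.01 -0.01] w 0.9981881506433027 g 0.0 q7 [ 0.68  0.06 -0.43  1.76  0.03  1.32 -1.35]
[(0.93, [0.45, -0.178, 0.086]), (0.77, [0.448, -0.024, 0.08]), (0.6, [0.629, -0.216, 0.083])]
322.9987487345888 239.31319708669642 371.64829954431775 [[-0.014, -1.0, 0.0], [-0.96, 0.014, 0.28], [-0.28, 0.004, -0.96]] [ 0.533 -0.172  0.383]
```

The candle stands upright on the table at (0.448,-0.024). Turning clockwise lowers q7, so I'll first spin half a turn counter-clockwise. That leaves room for the tightening.

carry_out(
  deltas=[
    [0,0,0,-0.35,1],
    [0,0,0,-0.7,1],
    [0,0,0,-1,1],
  ],
)

```text
clock: 9.15
position: [0.4639, -0.1643, 0.2435]
ee_rot: [0.966, 0.259, -0.0, -0.0]
ft_force: [-0.4, 0.6, 0.2]
grip_width: 1.005
grasp_force: 0.0
```

carry_out(
  deltas=[
    [0,0,0,-0.35,1],
    [0,0,0,-0.7,1],
    [0,0,0,-1,1],
  ],
)

```text
clock: 9.52
position: [0.4639, -0.1643, 0.2435]
ee_rot: [0.866, 0.5, -0.0, -0.0]
ft_force: [-0.2, -0.0, -0.2]
grip_width: 0.996
grasp_force: 0.0
```

carry_out(
  deltas=[
    [0,0,0,-0.35,1],
    [0,0,0,-0.7,1],
    [0,0,0,-1,1],
  ],
)

```text
clock: 9.9
position: [0.4639, -0.1643, 0.2435]
ee_rot: [0.707, 0.707, -0.0, -0.0]
ft_force: [-0.7, -0.2, 0.4]
grip_width: 0.998
grasp_force: 0.0
```

carry_out(
  deltas=[
    [0,0,0,-0.35,1],
    [0,0,0,-0.7,1],
    [0,0,0,-1,1],
  ],
)

```text
clock: 10.28
position: [0.4639, -0.1643, 0.2435]
ee_rot: [0.5, 0.866, -0.0, -0.0]
ft_force: [0.4, 0.4, -0.1]
grip_width: 0.995
grasp_force: 0.0
```

carry_out(
  deltas=[
    [0,0,0,-0.35,1],
    [0,0,0,-0.7,1],
    [0,0,0,-1,1],
  ],
)

```text
clock: 10.65
position: [0.4639, -0.1643, 0.2435]
ee_rot: [0.258, 0.966, -0.0, -0.0]
ft_force: [0.0, 0.8, -0.2]
grip_width: 1.001
grasp_force: 0.0
```

carry_out(
  deltas=[
    [0,0,0,-0.35,1],
    [0,0,0,-0.7,1],
    [0,0,0,-1,1],
    [0,0,0,-1,1],
  ],
)

```text
clock: 11.15
position: [0.4639, -0.1646, 0.2435]
ee_rot: [0.003, 1.0, -0.0, -0.0]
ft_force: [0.0, 0.7, -0.0]
grip_width: 0.999
grasp_force: 0.0
```

carry_out(
  deltas=[
    [0,-0.4,0,0,1],
    [0,-0.8,0,0,1],
    [0,-1,0,0,1],
    [0,-1,0,0,1],
  ],
)

```text
clock: 11.65
position: [0.4621, -0.3176, 0.243]
ee_rot: [0.007, 1.0, 0.0, -0.0]
ft_force: [0.1, 0.4, 0.5]
grip_width: 1.0
grasp_force: 0.0
```

```bash
python3 - <<'E'
from h import *
o=st(); w=camera("wrist"); save(w,"w2")
for q in ["key_handle","key","key_small"]: print(q,[(round(d["conf"],2),np.round(d["position"],3).tolist()) for d in boxes_of(q,w)])
E
```

```text
t 11.65 p [ 0.4621 -0.3176  0.243 ] eul [[-1.0, 0.014, 0.001], [0.014, 1.0, 0.0]] F [0.1 0.4 0.5] T [ 0.02 -0.04 -0.  ] w 0.999776586744966 g 0.0 q7 [ 0.89  0.21 -0.42  1.6   0.09  1.35  2.01]
key_handle [(0.77, [0.448, -0.327, 0.152]), (0.49, [0.57, -0.069, 0.081]), (0.44, [0.442, -0.368, 0.116])]
key [(0.76, [0.447, -0.324, 0.154]), (0.3, [0.44, -0.369, 0.114])]
key_small [(0.66, [0.459, -0.408, 0.15])]
```

View pics/w2.png

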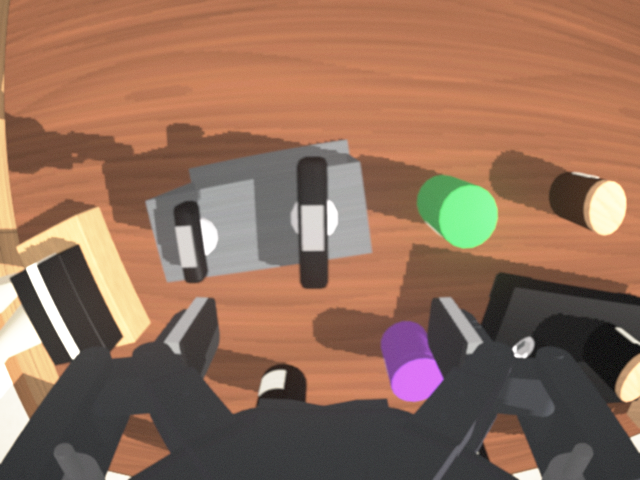

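The wrist view shows the larger key's handle at (313,222), the small key at (190,242), and the freed loose bolt at (523,347). I'll refine the handle pose with the wrist depth.

```bash
cat >> h.py <<'E'
def wpts(c,x0=0,y0=0,x1=640,y1=480):
    v,u=np.mgrid[y0:y1,x0:x1]; z=c["depth"][y0:y1,x0:x1]; k=z>0; u,v,z=u[k],v[k],z[k]
    dx,dy=u-c["cx"],v-c["cy"]; r=np.hypot(dx,dy)+1e-9; t=np.tan(r/f(c))
    P=np.c_[dx/r*t*z,dy/r*t*z,z]; return (P-c["t"])@c["R"],np.c_[u,v]
def rect(P,n):
    r=cv2.minAreaRect((P[:,:2]*1000).astype(np.float32)); print(n,len(P),np.round(r[0],1),np.round(r[1],1),round(r[2],1),"z",np.round(np.median(P[:,2]),4))
E
python3 - <<'E'
from h import *
w=camera("wrist"); P,_=wpts(w,290,145,340,300); rect(P[(P[:,2]>.145)&(P[:,2]<.165)],"key")
P,_=wpts(w,140,130,380,290); rect(P[(P[:,2]>.11)&(P[:,2]<.12)],"rack")
P,U=wpts(w,480,320,560,380); k=(P[:,2]<.08)&(P[:,2]>.05); print("bolt",k.sum(),np.round(P[k].mean(0),4) if k.any() else "")
E
```

```text
key 3784 [ 449.3 -325.8] [19.4 88.4] 89.6 z 0.1501
rack 13513 [ 456.9 -371.2] [ 70.9 171. ] 8.2 z 0.1143
bolt 632 [ 0.6032 -0.1007  0.0676]
```

carry_out(
  deltas=[
    [0.08,-0.055,0.2,0,1],
    [0.08,-0.055,0.45,0,1],
    [0.08,-0.055,0.6,0,1],
    [0.08,-0.055,0.63,0,1],
    [0.08,-0.055,0.63,0,1],
  ],
  force=60,
)

```text
clock: 12.52
position: [0.4512, -0.3237, 0.15]
ee_rot: [0.003, 1.0, -0.0, 0.0]
ft_force: [0.3, 0.3, 0.4]
grip_width: 0.998
grasp_force: 0.0
```

carry_out(
  deltas=[
    [0.008,-0.013,0.013,0,1],
    [0.008,-0.013,0.013,0,-1],
    [0.008,-0.013,0.013,0,-1],
    [0.008,-0.013,0.013,0,-1],
    [0.008,-0.013,0.013,0,-1],
    [0.008,-0.013,0.013,0,-1],
    [0.008,-0.013,0.013,0,-1],
  ],
  force=80,
)

```text
clock: 13.4
position: [0.4497, -0.3258, 0.1477]
ee_rot: [0.004, 1.0, -0.0, 0.0]
ft_force: [-1.5, 2.2, 5.8]
grip_width: 0.197
grasp_force: 78.4
```

carry_out(
  deltas=[
    [0,0,-0.1,0,-1],
    [0,0,-0.3,0,-1],
    [0,0,-0.6,0,-1],
    [0,0,-0.87,0,-1],
    [0,0,-0.87,0,-1],
  ],
)

```text
clock: 14.02
position: [0.4506, -0.3266, 0.2816]
ee_rot: [0.004, 1.0, -0.002, 0.002]
ft_force: [-0.6, -1.3, -4.0]
grip_width: 0.196
grasp_force: 78.7
```

carry_out(
  deltas=[
    [-0.2,0.3,0,0,-1],
    [-0.4,0.6,0,0,-1],
    [-0.53,0.76,0,0,-1],
  ],
)

```text
clock: 14.4
position: [0.5306, -0.2093, 0.2769]
ee_rot: [0.002, 1.0, 0.001, -0.001]
ft_force: [-0.0, -0.5, -4.0]
grip_width: 0.196
grasp_force: 78.8
```

carry_out(
  deltas=[
    [-0.2,0.3,0,0,-1],
    [-0.4,0.6,0,0,-1],
    [-0.53,0.76,0,0,-1],
    [-0.53,0.76,0,0,-1],
    [-0.53,0.76,0,0,-1],
  ],
)

```text
clock: 15.02
position: [0.6095, -0.0999, 0.2768]
ee_rot: [0.004, 1.0, -0.0, -0.001]
ft_force: [-0.7, -0.2, -3.2]
grip_width: 0.19
grasp_force: 78.8
```

```bash
python3 - <<'E'
from h import *
o=st(); w=camera("wrist"); save(w,"w3"); b=camera("top")
P,U=wpts(w); k=(P[:,2]<.08)&(P[:,2]>.05)&(np.hypot(P[:,0]-.6117,P[:,1]+.1005)<.03); print("bolt",k.sum(),np.round(P[k].mean(0),4) if k.any() else "",U[k].mean(0))
E
```

```text
t 15.025 p [ 0.6095 -0.0999  0.2768] eul [[-1.0, 0.008, 0.002], [0.008, 1.0, -0.0]] F [-0.7 -0.2 -3.2] T [-0.02 -0.05 -0.06] w 0.18972061767911014 g 78.81677825935185 q7 [ 0.52  0.35 -0.57  1.39  0.19  1.46  1.52]
bolt 286 [ 0.5983 -0.0984  0.057 ] [325.33216783 196.5       ]
```

View pics/w3.png

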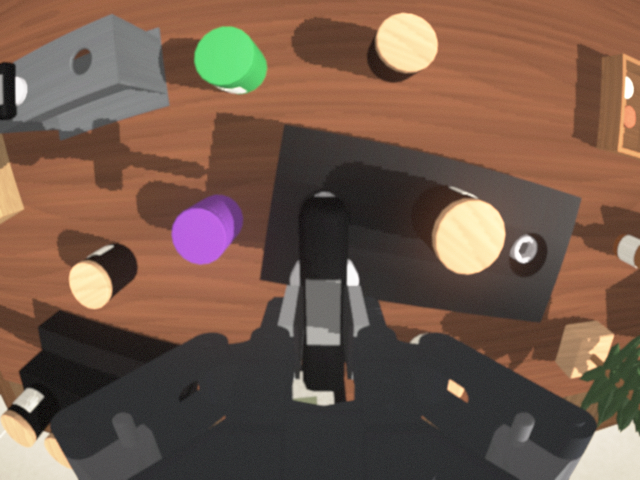

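The key hides the hole in this view. The candle_mid lid is at (468,236) and the tight bolt at (525,248). I'll step aside in -y to see the loose bolt.

carry_out(
  deltas=[
    [0,-0.3,0,0,-1],
    [0.0,-0.53,0.1,0,-1],
    [0.0,-0.53,0.18,0,-1],
    [0.0,-0.53,0.18,0,-1],
  ],
)

```text
clock: 15.62
position: [0.6087, -0.1788, 0.2498]
ee_rot: [0.004, 1.0, 0.0, -0.001]
ft_force: [0.1, 0.3, -3.1]
grip_width: 0.198
grasp_force: 78.9
```

```bash
cat >> h.py <<'E'
def wproj(c,X):
    p=c["R"]@np.array(X)+c["t"]; r=np.hypot(p[0],p[1]); return f(c)*np.arctan2(r,p[2])*p[:2]/r+[c["cx"],c["cy"]]
def wray(c,U,z):
    d=(np.atleast_2d(U)-[c["cx"],c["cy"]]); r=np.hypot(*d.T)+1e-9; t=r/f(c)
    D=np.c_[d/r[:,None]*np.sin(t)[:,None],np.cos(t)]@c["R"]; C=-c["R"].T@c["t"]; return C+D*((z-C[2])/D[:,2])[:,None]
def ortho(c,x0,y0,z,n=60,mm=0.25):
    # orthographic patch of plane z centred x0,y0: columns = -y, rows = -x
    g=np.arange(-n,n+1)*mm/1000; X=np.stack([x0-g[:,None]+0*g[None],y0+0*g[:,None]-g[None],np.full((2*n+1,)*2,z)],-1)
    m=np.array([wproj(c,p) for p in X.reshape(-1,3)]).reshape(2*n+1,2*n+1,2).astype(np.float32)
    return cv2.remap(c["img"],m[...,0],m[...,1],cv2.INTER_CUBIC)
E
python3 - <<'E'
from h import *
o=st(); w=camera("wrist"); print(wproj(w,[.6117,-.1005,.072]))
im=ortho(w,.6117,-.1005,.072,120); np.save("o4.npy",im)
g=cv2.cvtColor(im,cv2.COLOR_RGB2GRAY); print(np.percentile(g,[5,50,90,98]))
m=(g>90).astype(np.uint8); n,l,s,c=cv2.connectedComponentsWithStats(m)
for i in range(1,n):
    if s[i,4]>150: print(s[i], "xy", .6117-(c[i][1]-120)*.00025, -.1005-(c[i][0]-120)*.00025)
P,U=wpts(w)
for lo,hi in((.066,.078),(.055,.066)):
    k=(P[:,2]<hi)&(P[:,2]>lo)&(np.hypot(P[:,0]-.6117,P[:,1]+.1005)<.024); print("bolt",k.sum(),np.round(P[k].mean(0),4) if k.any() else "")
a=cv2.resize(im,None,fx=2,fy=2,interpolation=cv2.INTER_CUBIC)[:,:,::-1]
q=np.round(wproj(w,[.6117,-.1005,.08])).astype(int); b=cv2.resize(w["img"][max(q[1]-30,0):q[1]+30,max(0,q[0]-20):q[0]+20],(320,482))[:,:,::-1]
cv2.imwrite("pics/c4.png",np.hstack([a,b]))
E
```

```text
t 15.625 p [ 0.6087 -0.1788  0.2498] eul [[-1.0, 0.008, 0.002], [0.008, 1.0, 0.001]] F [ 0.1  0.3 -3.1] T [0.07 0.01 0.06] w 0.19758926473606087 g 78.89107399620116 q7 [ 0.61  0.4  -0.53  1.38  0.2   1.42  1.64]
[411.12692277 219.92218793]
[ 33.  47. 167. 250.]
[   54    64   139   139 13440] xy 0.6083689732142857 -0.10136545758928572
bolt 730 [ 0.6139 -0.0983  0.071 ]
bolt 645 [ 0.6148 -0.099   0.0593]
```

View pics/c4.png

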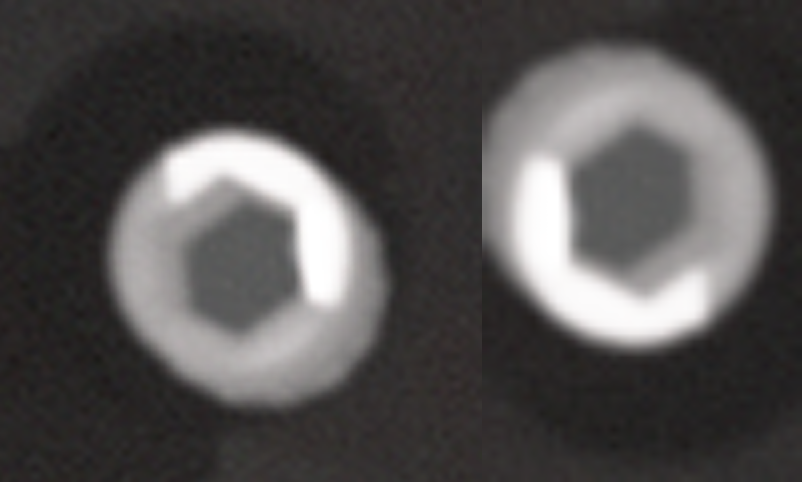

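```bash
python3 - <<'E'
from h import *
im=np.load("o4.npy"); g=cv2.cvtColor(im,cv2.COLOR_RGB2GRAY)
def lab(t):
    m=((g>60)&(g<t)).astype(np.uint8); n,l,s,c=cv2.connectedComponentsWithStats(m); return l,s,c
for t in (105,115,125):
    l,s,c=lab(t); i=l[128,120]; m=(l==i).astype(np.uint8)
    ct=max(cv2.findContours(m,0,1)[0],key=cv2.contourArea)
    ap=cv2.approxPolyDP(cv2.convexHull(ct),3,True)[:,0]; print(t,s[i],c[i],[ (p.tolist(),round(float(np.degrees(np.arctan2(*(q-p)[::-1])))) ) for p,q in zip(ap,np.roll(ap,-1,0))])
# face disc: left/top outer arc circle fit
m=(g>100).astype(np.uint8); ct=max(cv2.findContours(m,0,1)[0],key=cv2.contourArea)[:,0].astype(float)
a=np.degrees(np.arctan2(ct[:,1]-125,ct[:,0]-114)); k=(a<-60)|(a>130); q=ct[k]
A=np.c_[2*q,np.ones(len(q))]; s=np.linalg.lstsq(A,(q**2).sum(1),rcond=None)[0]; print("circle",s[:2],np.sqrt(s[2]+s[0]**2+s[1]**2)*.25,"xy",.6117-(s[1]-120)*.00025,-.1005-(s[0]-120)*.00025)
E
```

```text
105 [  95  103   53   61 2363] [120.49894202 133.57553957] [([125, 103], 27), ([143, 112], 83), ([147, 143], 141), ([122, 163], 180), ([115, 163], -149), ([97, 152], -94), ([95, 125], -36)]
115 [  93  102   55   64 2619] [120.20618557 133.47880871] [([126, 102], 27), ([144, 111], 85), ([147, 146], 148), ([117, 165], -150), ([96, 153], -96), ([93, 125], -43), ([110, 109], -24)]
125 [  91  100   58   67 2856] [119.91876751 133.44397759] [([124, 100], 28), ([145, 111], 85), ([148, 145], 141), ([122, 166], 180), ([116, 166], -150), ([95, 154], -98), ([91, 124], -36)]
circle [117.32099312 126.81329087] 15.485462491717591 xy 0.6099966772818725 -0.09983024828112352
```

The hex socket is clearly visible: centre about (0.610,-0.0995), flats turned about 3.5° ccw from aligned with the handle. I'll go over it, pre-turn and descend carefully.

carry_out(
  deltas=[
    [-0.005,0.3,0,-0.12,-1],
    [-0.005,0.53,0,-0.12,-1],
    [-0.005,0.53,0.0,-0.12,-1],
    [-0.005,0.53,0.1,-0.12,-1],
    [-0.005,0.53,0.18,-0.12,-1],
    [-0.005,0.53,0.22,-0.12,-1],
    [-0.005,0.53,0.22,-0.12,-1],
  ],
)

```text
clock: 16.55
position: [0.6105, -0.0995, 0.217]
ee_rot: [-0.027, 1.0, 0.0, -0.001]
ft_force: [0.0, -0.2, -2.3]
grip_width: 0.197
grasp_force: 78.9
```

carry_out(
  deltas=[
    [0,0,0.03,0,-1],
    [0,0,0.05,0,-1],
    [0,0,0.07,0,-1],
    [0,0,0.085,0,-1],
    [0,0,0.085,0,-1],
  ],
)

```text
clock: 17.18
position: [0.6108, -0.0991, 0.2049]
ee_rot: [-0.028, 1.0, -0.0, -0.0]
ft_force: [-0.1, 0.9, -2.5]
grip_width: 0.191
grasp_force: 79.0
```

Tip is in at 68 mm with no contact force. I'll continue to seat it.

carry_out(
  deltas=[
    [0,0,0.015,0,-1],
    [0,0,0.03,0,-1],
    [0,0,0.04,0,-1],
    [0,0,0.045,0,-1],
    [0,0,0.045,0,-1],
  ],
)

```text
clock: 17.8
position: [0.6108, -0.0992, 0.1982]
ee_rot: [-0.028, 1.0, -0.0, -0.0]
ft_force: [-1.5, -0.2, -3.4]
grip_width: 0.19
grasp_force: 78.9
```

The key has seated to about 61 mm without resistance, so the flats match. I'll turn clockwise.

carry_out(
  deltas=[
    [0,0,0,0.3,-1],
    [0,0,0,0.65,-1],
    [0,0,0,1,-1],
    [0,0,0,1,-1],
  ],
)

```text
clock: 18.3
position: [0.6107, -0.099, 0.1982]
ee_rot: [0.231, 0.973, -0.0, -0.0]
ft_force: [-0.6, -1.1, -3.2]
grip_width: 0.195
grasp_force: 78.9
```

```bash
python3 -c "
from h import *
st()"
```

```text
t 18.3 p [ 0.6107 -0.099   0.1982] eul [[-0.893, 0.45, 0.0], [0.45, 0.893, -0.0]] F [-0.6 -1.1 -3.2] T [-0.28  0.31 -0.  ] w 0.19489941227730803 g 78.90386598685079 q7 [ 0.47  0.38 -0.49  1.5   0.18  1.3   1.06]
```

carry_out(
  deltas=[
    [0,0,0,0.35,-1],
    [0,0,0,0.7,-1],
    [0,0,0,1,-1],
  ],
)

```text
clock: 18.68
position: [0.6107, -0.0989, 0.1982]
ee_rot: [0.476, 0.88, -0.0, -0.0]
ft_force: [-1.3, 0.3, -2.7]
grip_width: 0.196
grasp_force: 79.0
```

carry_out(
  deltas=[
    [0,0,0,0.35,-1],
    [0,0,0,0.7,-1],
    [0,0,0,1,-1],
  ],
)

```text
clock: 19.05
position: [0.6107, -0.0986, 0.1982]
ee_rot: [0.687, 0.726, -0.0, -0.0]
ft_force: [-1.1, 0.5, -2.7]
grip_width: 0.199
grasp_force: 79.0
```

carry_out(
  deltas=[
    [0,0,0,0.35,-1],
    [0,0,0,0.7,-1],
    [0,0,0,1,-1],
  ],
)

```text
clock: 19.42
position: [0.6108, -0.0983, 0.1982]
ee_rot: [0.852, 0.524, 0.0, -0.0]
ft_force: [-1.3, 0.7, -2.9]
grip_width: 0.189
grasp_force: 79.0
```

```bash
python3 -c "
from h import *
st()"
```

```text
t 19.425 p [ 0.6108 -0.0983  0.1982] eul [[0.451, 0.893, 0.001], [0.893, -0.451, -0.001]] F [-1.3  0.7 -2.9] T [0.31 0.33 0.08] w 0.18882858229865984 g 78.95998120307922 q7 [ 0.29  0.35 -0.26  1.52  0.09  1.29 -0.45]
```

carry_out(
  deltas=[
    [0,0,0,0.35,-1],
    [0,0,0,0.7,-1],
    [0,0,0,1,-1],
  ],
)

```text
clock: 19.8
position: [0.611, -0.0982, 0.1982]
ee_rot: [0.958, 0.286, 0.0, -0.0]
ft_force: [-0.6, 0.7, -3.7]
grip_width: 0.199
grasp_force: 78.9
```

carry_out(
  deltas=[
    [0,0,0,0.35,-1],
    [0,0,0,0.7,-1],
    [0,0,0,1,-1],
  ],
)

```text
clock: 20.18
position: [0.6111, -0.0982, 0.1982]
ee_rot: [1.0, 0.028, 0.0, -0.0]
ft_force: [0.4, 0.9, -3.9]
grip_width: 0.192
grasp_force: 78.9
```

```bash
python3 -c "
from h import *
st()"
```

```text
t 20.175 p [ 0.6111 -0.0982  0.1982] eul [[0.998, 0.056, 0.0], [0.056, -0.998, -0.001]] F [ 0.4  0.9 -3.9] T [ 0.33 -0.07  0.1 ] w 0.19215199822123705 g 78.86332514444803 q7 [ 0.18  0.34 -0.11  1.52  0.04  1.28 -1.46]
```

carry_out(
  deltas=[
    [0,0,0,0.35,-1],
    [0,0,0,0.7,-1],
    [0,0,0,1,-1],
    [0,0,0,1,-1],
  ],
)

```text
clock: 20.68
position: [0.6112, -0.0983, 0.1982]
ee_rot: [0.973, -0.229, 0.0, -0.0]
ft_force: [1.2, 1.6, -4.9]
grip_width: 0.201
grasp_force: 78.8
```

```bash
python3 -c "
from h import *
st()"
```

```text
t 20.675 p [ 0.6112 -0.0983  0.1982] eul [[0.895, -0.446, 0.0], [-0.446, -0.895, -0.001]] F [ 1.2  1.6 -4.9] T [ 0.37 -0.27 -0.07] w 0.20134548603832622 g 78.81036469279934 q7 [ 0.12  0.34 -0.04  1.53  0.01  1.28 -1.96]
```

carry_out(
  deltas=[
    [0,0,0,-0.15,-1],
    [0,0,-0.06,-0.17,-1],
    [0,0,-0.12,-0.17,-1],
    [0,0,-0.12,-0.17,-1],
    [0,0,-0.12,-0.5,-1],
    [0,0,-0.12,-0.85,-1],
    [0,0,-0.12,-1,-1],
  ],
)

```text
clock: 21.55
position: [0.6108, -0.0992, 0.2162]
ee_rot: [1.0, 0.03, -0.0, 0.0]
ft_force: [0.2, -0.1, -2.4]
grip_width: 0.196
grasp_force: 79.0
```

carry_out(
  deltas=[
    [0,0,0,-0.35,-1],
    [0,0,0,-0.7,-1],
    [0,0,0,-1,-1],
  ],
)

```text
clock: 21.92
position: [0.6108, -0.0992, 0.2162]
ee_rot: [0.958, 0.288, -0.0, 0.0]
ft_force: [0.1, -0.3, -2.5]
grip_width: 0.194
grasp_force: 79.0
```

carry_out(
  deltas=[
    [0,0,0,-0.35,-1],
    [0,0,0,-0.7,-1],
    [0,0,0,-1,-1],
  ],
)

```text
clock: 22.3
position: [0.6108, -0.0992, 0.2162]
ee_rot: [0.85, 0.526, -0.0, 0.0]
ft_force: [-0.7, 0.5, -3.1]
grip_width: 0.194
grasp_force: 79.0
```

carry_out(
  deltas=[
    [0,0,0,-0.35,-1],
    [0,0,0,-0.7,-1],
    [0,0,0,-1,-1],
    [0,0,0,-1,-1],
  ],
)

```text
clock: 22.8
position: [0.6108, -0.0993, 0.2162]
ee_rot: [0.688, 0.726, -0.0, -0.0]
ft_force: [0.5, -0.4, -2.8]
grip_width: 0.195
grasp_force: 79.0
```

carry_out(
  deltas=[
    [0,0,0,-0.17,-1],
    [0,0,0.05,-0.17,-1],
    [0,0,0.08,-0.17,-1],
    [0,0,0.08,-0.17,-1],
  ],
)

```text
clock: 23.3
position: [0.6105, -0.099, 0.2036]
ee_rot: [0.655, 0.756, -0.0, -0.001]
ft_force: [-0.7, -0.2, -2.8]
grip_width: 0.192
grasp_force: 79.0
```

carry_out(
  deltas=[
    [0,0,0.015,0,-1],
    [0,0,0.03,0,-1],
    [0,0,0.036,0,-1],
    [0,0,0.036,0,-1],
  ],
)

```text
clock: 23.8
position: [0.6107, -0.0991, 0.1987]
ee_rot: [0.654, 0.756, -0.0, -0.0]
ft_force: [-0.3, -0.1, -3.2]
grip_width: 0.192
grasp_force: 78.9
```

```bash
python3 -c "
from h import *
st()"
```

```text
t 23.8 p [ 0.6107 -0.0991  0.1987] eul [[-0.144, 0.99, 0.0], [0.99, 0.144, -0.0]] F [-0.3 -0.1 -3.2] T [ 0.12  0.48 -0.03] w 0.19162590738160287 g 78.8626492023468 q7 [ 0.35  0.36 -0.33  1.51  0.12  1.29  0.15]
```

Reseated after ratcheting back. I'll tighten on, watching the torque.

carry_out(
  deltas=[
    [0,0,0,0.35,-1],
    [0,0,0,0.7,-1],
    [0,0,0,1,-1],
    [0,0,0,1,-1],
  ],
)

```text
clock: 24.3
position: [0.6108, -0.0988, 0.1987]
ee_rot: [0.827, 0.562, -0.0, -0.0]
ft_force: [-1.1, 0.8, -4.7]
grip_width: 0.196
grasp_force: 78.8
```

```bash
python3 -c "
from h import *
st()"
```

```text
t 24.3 p [ 0.6108 -0.0988  0.1987] eul [[0.369, 0.929, -0.0], [0.929, -0.369, -0.0]] F [-1.1  0.8 -4.7] T [ 0.4   0.41 -0.04] w 0.1956106835702906 g 78.82564187049866 q7 [ 0.29  0.35 -0.26  1.51  0.09  1.29 -0.36]
```

carry_out(
  deltas=[
    [0,0,0,0.25,-1],
    [0,0,0,0.5,-1],
    [0,0,0,0.5,-1],
  ],
)

```text
clock: 24.68
position: [0.6109, -0.0988, 0.1988]
ee_rot: [0.893, 0.45, -0.0, -0.0]
ft_force: [-1.6, 1.2, -5.1]
grip_width: 0.192
grasp_force: 78.8
```

```bash
python3 -c "
from h import *
st()"
```

```text
t 24.675 p [ 0.6109 -0.0988  0.1988] eul [[0.594, 0.804, 0.0], [0.804, -0.594, -0.0]] F [-1.6  1.2 -5.1] T [0.55 0.32 0.05] w 0.19241753500733472 g 78.79629850387573 q7 [ 0.26  0.35 -0.22  1.52  0.08  1.29 -0.61]
```

carry_out(
  deltas=[
    [0,0,0,0.3,-1],
    [0,0,0,0.6,-1],
    [0,0,0,0.6,-1],
  ],
)

```text
clock: 25.05
position: [0.611, -0.0988, 0.1989]
ee_rot: [0.952, 0.306, 0.0, -0.0]
ft_force: [-1.1, 0.9, -4.9]
grip_width: 0.2
grasp_force: 78.8
```

```bash
python3 -c "
from h import *
st()"
```

```text
t 25.05 p [ 0.611  -0.0988  0.1989] eul [[0.813, 0.582, 0.0], [0.582, -0.813, -0.0]] F [-1.1  0.9 -4.9] T [ 0.63  0.22 -0.03] w 0.19963432296100317 g 78.81230235099792 q7 [ 0.23  0.34 -0.18  1.52  0.06  1.28 -0.91]
```

carry_out(
  deltas=[
    [0,0,0,0.3,-1],
    [0,0,0,0.6,-1],
    [0,0,0,0.6,-1],
  ],
)

```text
clock: 25.42
position: [0.6111, -0.0989, 0.199]
ee_rot: [0.988, 0.153, 0.0, 0.0]
ft_force: [-0.4, 1.2, -4.0]
grip_width: 0.2
grasp_force: 78.9
```

```bash
python3 -c "
from h import *
st()"
```

```text
t 25.425 p [ 0.6111 -0.0989  0.199 ] eul [[0.953, 0.303, 0.0], [0.303, -0.953, 0.0]] F [-0.4  1.2 -4. ] T [ 0.62  0.03 -0.  ] w 0.1997356273417299 g 78.90446305274963 q7 [ 0.19  0.34 -0.14  1.52  0.05  1.28 -1.21]
```

carry_out(
  deltas=[
    [0,0,0,0.25,-1],
    [0,0,0,0.5,-1],
    [0,0,0,0.5,-1],
  ],
)

```text
clock: 25.8
position: [0.6112, -0.099, 0.1992]
ee_rot: [1.0, 0.023, 0.0, 0.0]
ft_force: [0.4, 1.3, -2.9]
grip_width: 0.194
grasp_force: 79.0
```

```bash
python3 -c "
from h import *
st(); b=camera('wrist'); save(b,'w5',(240,150,420,420),2.2)
P,_=wpts(b,300,150,345,420); rect(P[(P[:,2]>.19)&(P[:,2]<.21)],'handle')"
```

```text
t 25.8 p [ 0.6112 -0.099   0.1992] eul [[0.999, 0.047, 0.001], [0.047, -0.999, 0.0]] F [ 0.4  1.3 -2.9] T [ 0.59 -0.07 -0.04] w 0.1935750239741816 g 78.9959979057312 q7 [ 0.17  0.34 -0.1   1.52  0.03  1.28 -1.46]
handle 8125 [610.1 -99.2] [89.1 20.1] 3.5 z 0.2017
```

Handle and tool yaw agree, so the key isn't slipping in the grip, but no stop torque has shown yet. I'll check that the seat is really deep by pressing down gently.

carry_out(
  deltas=[
    [0,0,0.008,0,-1],
    [0,0,0.015,0,-1],
    [0,0,0.02,0,-1],
    [0,0,0.02,0,-1],
  ],
)

```text
clock: 26.35
position: [0.6113, -0.0991, 0.1966]
ee_rot: [1.0, 0.02, 0.001, 0.0]
ft_force: [0.6, 1.1, 4.1]
grip_width: 0.194
grasp_force: 79.8
```

View pics/w5.png

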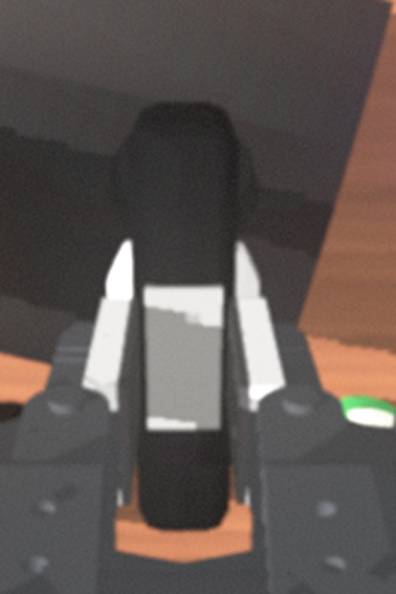

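It's fully seated on the floor of the socket (tip 60 mm, 7 N). I'll continue turning.

carry_out(
  deltas=[
    [0,0,0,0.25,-1],
    [0,0,0,0.5,-1],
    [0,0,0,0.5,-1],
  ],
)

```text
clock: 26.72
position: [0.6114, -0.0991, 0.1966]
ee_rot: [0.994, -0.11, 0.001, 0.0]
ft_force: [0.6, 0.9, 4.9]
grip_width: 0.19
grasp_force: 80.0
```

```bash
python3 -c "
from h import *
st()"
```

```text
t 26.725 p [ 0.6114 -0.0991  0.1966] eul [[0.976, -0.219, 0.002], [-0.219, -0.976, 0.0]] F [0.6 0.9 4.9] T [ 0.58 -0.23  0.07] w 0.18980257798545408 g 80.01795172691345 q7 [ 0.14  0.34 -0.06  1.53  0.02  1.27 -1.72]
```

carry_out(
  deltas=[
    [0,0,0,0.25,-1],
    [0,0,0,0.5,-1],
    [0,0,0,0.5,-1],
  ],
)

```text
clock: 27.1
position: [0.6114, -0.0993, 0.1966]
ee_rot: [0.971, -0.238, 0.001, 0.0]
ft_force: [1.7, 1.8, 6.2]
grip_width: 0.195
grasp_force: 80.0
```

```bash
python3 -c "
from h import *
st()"
```

```text
t 27.1 p [ 0.6114 -0.0993  0.1966] eul [[0.886, -0.463, 0.002], [-0.463, -0.886, -0.0]] F [1.7 1.8 6.2] T [ 0.56 -0.25 -0.12] w 0.19472154092633112 g 80.04550337791443 q7 [ 0.11  0.34 -0.03  1.53  0.01  1.27 -1.97]
```

```bash
cat >> h.py <<'E'
def avg(n=4):
    T=[]
    for i in range(n):
        o=manip.get_obs(); T.append(np.r_[o["torque"],o["tau"][-1],o["ft_force"]]); camera("wrist")
    print("avg T",np.round(np.mean(T,0),3),"sd",np.round(np.std(T,0),3)[:4])
E
python3 -c "
from h import *
avg()"
```

```text
avg T [ 0.53  -0.332 -0.065 -0.334  1.621  1.599  5.553] sd [0.026 0.047 0.037 0.443]
```

carry_out(
  deltas=[
    [0,0,0,0.2,-1],
    [0,0,0,0.2,-1],
  ],
)

```text
clock: 27.55
position: [0.6114, -0.0994, 0.1966]
ee_rot: [0.957, -0.289, 0.001, -0.0]
ft_force: [1.8, 1.3, 4.1]
grip_width: 0.194
grasp_force: 80.0
```

```bash
python3 -c "
from h import *
avg()"
```

```text
avg T [ 0.481 -0.366 -0.103 -0.23   1.239  1.637  4.558] sd [0.022 0.02  0.04  0.325]
```

carry_out(
  deltas=[
    [0,0,0,0.2,-1],
    [0,0,0,0.2,-1],
  ],
)

```text
clock: 28.0
position: [0.6114, -0.0994, 0.1966]
ee_rot: [0.941, -0.338, 0.001, -0.0]
ft_force: [1.3, 1.5, 5.4]
grip_width: 0.192
grasp_force: 80.0
```

```bash
python3 -c "
from h import *
avg(); st()
w=camera('wrist'); P,_=wpts(w,300,150,345,420); rect(P[(P[:,2]>.188)&(P[:,2]<.21)],'handle')"
```

```text
avg T [ 0.429 -0.392 -0.079 -0.232  1.052  1.479  5.065] sd [0.038 0.018 0.055 0.328]
t 28.2 p [ 0.6114 -0.0994  0.1966] eul [[0.772, -0.636, 0.002], [-0.636, -0.772, -0.001]] F [0.8 1.5 4.5] T [ 0.48 -0.33 -0.11] w 0.20177527778344478 g 80.02803325653076 q7 [ 0.09  0.34  0.    1.53 -0.    1.27 -2.17]
handle 8218 [610.3 -99.7] [20.  89.4] 50.6 z 0.1992
```

Still no stop after far more turning than the bolt can have left. I'll lift out and look at the bolt itself.

carry_out(
  deltas=[
    [0,0,0,-0.2,-1],
    [0,0,-0.1,-0.2,-1],
    [0,0,-0.25,-0.2,-1],
    [0,0,-0.36,-0.2,-1],
    [0,0,-0.36,-0.2,-1],
  ],
)

```text
clock: 28.88
position: [0.6114, -0.0995, 0.2513]
ee_rot: [0.957, -0.29, 0.001, 0.0]
ft_force: [0.3, 0.5, -3.8]
grip_width: 0.195
grasp_force: 80.1
```

```bash
python3 -c "
from h import *
st(); w=camera('wrist'); np.save('o6.npy',ortho(w,.6105,-.0995,.072,120)); b=camera('top')
b0=np.round(proj(b,[.61,-.1,.08])).astype(int); print(b0)
im=cv2.resize(np.load('o6.npy'),None,fx=1.6,fy=1.6)[:,:,::-1]; t=cv2.resize(b['img'][b0[1]-40:b0[1]+40,b0[0]-40:b0[0]+40],(im.shape[1],im.shape[0]))[:,:,::-1]
cv2.imwrite('pics/c6.png',np.hstack([im,t]))"
```

```text
t 28.875 p [ 0.6114 -0.0995  0.2513] eul [[0.832, -0.556, 0.002], [-0.556, -0.832, -0.001]] F [ 0.3  0.5 -3.8] T [-0.03 -0.03 -0.05] w 0.19490129326152095 g 80.1079090218991 q7 [ 0.09  0.31 -0.01  1.45  0.    1.38 -2.07]
[368 236]
```

View pics/c6.png

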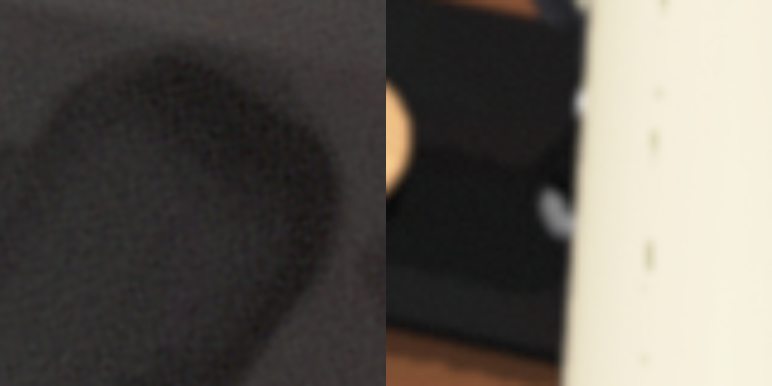

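carry_out(
  deltas=[
    [-0.25,0.15,0,0,-1],
    [-0.44,0.3,0,0,-1],
    [-0.44,0.3,0,0,-1],
  ],
)

```text
clock: 29.35
position: [0.5287, -0.1006, 0.2493]
ee_rot: [0.957, -0.291, -0.001, 0.0]
ft_force: [-0.1, -0.7, -3.3]
grip_width: 0.198
grasp_force: 80.1
```

```bash
cat > look.py <<'E'
from h import *
import sys
st(); w=camera('wrist'); im=ortho(w,.6105,-.0995,.072,120); np.save(sys.argv[1]+'.npy',im)
cv2.imwrite('pics/%s.png'%sys.argv[1],cv2.resize(im,None,fx=1.6,fy=1.6)[:,:,::-1])
g=cv2.cvtColor(im,cv2.COLOR_RGB2GRAY); print(np.round(-w["R"].T@w["t"],3))
E
python3 look.py c7
```

```text
t 29.35 p [ 0.5287 -0.1006  0.2493] eul [[0.831, -0.556, -0.001], [-0.556, -0.831, 0.001]] F [-0.1 -0.7 -3.3] T [-0.   -0.06  0.  ] w 0.19815092604799509 g 80.1036223070696 q7 [ 0.11  0.13 -0.01  1.67  0.    1.34 -2.06]
[ 0.587 -0.14   0.39 ]
```

View pics/c7.png

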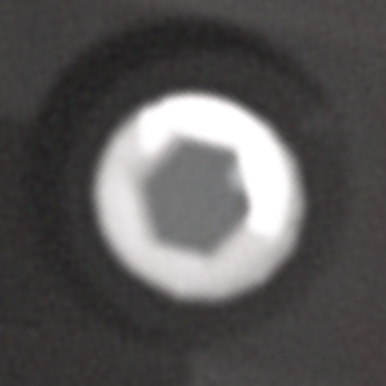

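```bash
python3 - <<'E'
from h import *
for n in("o4","c7"):
    g=cv2.GaussianBlur(cv2.cvtColor(np.load(n+".npy"),cv2.COLOR_RGB2GRAY),(5,5),1)
    for t in ((105,115,125) if n=="o4" else (120,140,160)):
        m=((g>60)&(g<t)).astype(np.uint8); nn,l,s,c=cv2.connectedComponentsWithStats(m,connectivity=4); i=l[122,120]
        ct=max(cv2.findContours((l==i).astype(np.uint8),0,1)[0],key=cv2.contourArea)[:,0].astype(float)
        # edge-direction histogram mod 60
        k=7; d=np.roll(ct,-k,0)-np.roll(ct,k,0); a=np.radians(6*np.degrees(np.arctan2(d[:,1],d[:,0])))
        z=np.mean(np.exp(1j*a)); ap=cv2.approxPolyDP(cv2.convexHull(ct.astype(np.int32)),3,True)[:,0]
        print(n,t,s[i][4],c[i],"edge mod60",np.degrees(np.angle(z))/6%60,abs(z),[round(float(np.degrees(np.arctan2(*(q-p)[::-1]))))%60 for p,q in zip(ap,np.roll(ap,-1,0))])
E
```

```text
o4 105 2341 [120.43058522 133.56984195] edge mod60 23.41534465398286 0.4207926771858197 [25, 25, 23, 0, 30, 26, 22]
o4 115 2606 [120.17382962 133.49923254] edge mod60 23.739804176297582 0.45940476467048474 [29, 25, 26, 30, 24, 19, 43]
o4 125 2844 [119.85337553 133.42756681] edge mod60 23.991174208344805 0.49008924850566 [27, 23, 20, 47, 30, 22, 23]
c7 120 2293 [121.56040122 123.7269952 ] edge mod60 17.50779081728386 0.33533904157716105 [13, 6, 38, 16, 15, 15, 9]
c7 140 2988 [121.29417671 123.43105756] edge mod60 14.154090064385898 0.37857044068884543 [13, 10, 55, 17, 14, 9, 30, 16]
c7 160 3414 [121.06444054 123.37639133] edge mod60 14.055621733902859 0.41322921355669634 [14, 11, 52, 17, 13, 2, 22, 15]
```

carry_out(
  deltas=[
    [0.25,-0.16,0,-0.3,-1],
    [0.452,-0.313,0,-0.65,-1],
    [0.452,-0.313,0,-1,-1],
    [0.452,-0.313,0,-1,-1],
  ],
)

```text
clock: 29.9
position: [0.6139, -0.0983, 0.2486]
ee_rot: [0.999, -0.033, -0.001, -0.0]
ft_force: [-0.7, 0.9, -3.3]
grip_width: 0.196
grasp_force: 80.1
```

carry_out(
  deltas=[
    [0,0,0,-0.35,-1],
    [0,0,0,-0.66,-1],
    [0,0,0.15,-0.66,-1],
    [0,0,0.21,-0.66,-1],
    [0,0,0.21,-0.66,-1],
  ],
)

```text
clock: 30.52
position: [0.6131, -0.0984, 0.2178]
ee_rot: [0.99, 0.139, -0.001, -0.0]
ft_force: [-0.1, 1.7, -2.4]
grip_width: 0.199
grasp_force: 80.1
```

```bash
python3 -c "
from h import *
st();avg()"
```

```text
t 30.525 p [ 0.6131 -0.0984  0.2178] eul [[0.962, 0.275, -0.001], [0.275, -0.962, -0.0]] F [-0.1  1.7 -2.4] T [-0.   -0.    0.04] w 0.19861818311765003 g 80.07861230056733 q7 [ 0.17  0.33 -0.11  1.49  0.04  1.32 -1.23]
avg T [ 0.008 -0.023  0.014 -0.05  -0.447  0.773 -2.633] sd [0.009 0.025 0.026 0.013]
```

carry_out(
  deltas=[
    [-0.015,0.001,0,0,-1],
    [-0.015,0.001,0.04,0,-1],
    [-0.015,0.001,0.08,0,-1],
    [-0.015,0.001,0.1,0,-1],
    [-0.015,0.001,0.12,0,-1],
    [-0.015,0.001,0.135,0,-1],
    [-0.015,0.001,0.135,0,-1],
  ],
)

```text
clock: 31.6
position: [0.6112, -0.0991, 0.1978]
ee_rot: [0.99, 0.14, -0.0, -0.0]
ft_force: [-0.9, 1.7, -4.7]
grip_width: 0.193
grasp_force: 80.0
```

```bash
python3 -c "
from h import *
st();avg()"
```

```text
t 31.6 p [ 0.6112 -0.0991  0.1978] eul [[0.961, 0.277, -0.0], [0.277, -0.961, -0.0]] F [-0.9  1.7 -4.7] T [ 0.59  0.07 -0.04] w 0.19290383387273752 g 79.98180985450745 q7 [ 0.17  0.34 -0.11  1.52  0.04  1.28 -1.23]
avg T [ 0.572  0.083 -0.023  0.006 -0.768  1.673 -4.199] sd [0.021 0.016 0.022 0.001]
```

carry_out(
  deltas=[
    [0,0,0,0.15,-1],
    [0,0,0,0.3,-1],
    [0,0,0,0.3,-1],
  ],
)

```text
clock: 32.17
position: [0.6115, -0.0991, 0.1983]
ee_rot: [0.998, 0.062, 0.0, -0.0]
ft_force: [-0.4, 3.1, -3.7]
grip_width: 0.193
grasp_force: 80.1
```

```bash
python3 -c "
from h import *
st();avg()"
```

```text
t 32.175 p [ 0.6115 -0.0991  0.1983] eul [[0.992, 0.124, 0.0], [0.124, -0.992, 0.0]] F [-0.4  3.1 -3.7] T [0.69 0.01 0.04] w 0.19323898140216744 g 80.07473373836547 q7 [ 0.15  0.34 -0.09  1.52  0.03  1.28 -1.38]
avg T [ 0.688  0.     0.041 -0.326  0.198  2.436 -3.287] sd [0.005 0.022 0.008 0.328]
```

carry_out(
  deltas=[
    [0,0,0,0.2,-1],
    [0,0,0,0.2,-1],
  ],
)

```text
clock: 32.62
position: [0.6115, -0.0992, 0.1983]
ee_rot: [1.0, 0.01, 0.0, 0.0]
ft_force: [0.1, 1.1, -3.6]
grip_width: 0.192
grasp_force: 80.1
```

```bash
python3 -c "
from h import *
st();avg()"
```

```text
t 32.625 p [ 0.6115 -0.0992  0.1983] eul [[1.0, 0.02, 0.0], [0.02, -1.0, 0.0]] F [ 0.1  1.1 -3.6] T [ 0.69 -0.02 -0.03] w 0.19183666489989357 g 80.1213539922901 q7 [ 0.14  0.34 -0.07  1.52  0.02  1.28 -1.48]
avg T [ 0.717 -0.065 -0.007 -0.397  0.529  2.103 -2.738] sd [0.025 0.028 0.014 0.416]
```

carry_out(
  deltas=[
    [0,0,0,0.2,-1],
    [0,0,0,0.2,-1],
  ],
)

```text
clock: 33.08
position: [0.6115, -0.0993, 0.1983]
ee_rot: [0.999, -0.042, 0.0, 0.0]
ft_force: [-0.9, 1.1, -2.3]
grip_width: 0.191
grasp_force: 80.2
```

```bash
python3 -c "
from h import *
st();avg()"
```

```text
t 33.075 p [ 0.6115 -0.0993  0.1983] eul [[0.996, -0.084, 0.0], [-0.084, -0.996, 0.0]] F [-0.9  1.1 -2.3] T [ 0.67 -0.1   0.05] w 0.19072424991237552 g 80.15860500265262 q7 [ 0.13  0.34 -0.06  1.52  0.02  1.28 -1.58]
avg T [ 0.689 -0.13   0.039 -0.448  0.139  1.562 -2.414] sd [0.026 0.025 0.013 0.416]
```

carry_out(
  deltas=[
    [0,0,0,0.2,-1],
    [0,0,0,0.2,-1],
  ],
)

```text
clock: 33.52
position: [0.6114, -0.0992, 0.1982]
ee_rot: [0.996, -0.094, 0.0, 0.0]
ft_force: [0.8, 2.2, -1.8]
grip_width: 0.199
grasp_force: 80.2
```

```bash
python3 -c "
from h import *
st();avg()
w=camera('wrist'); P,_=wpts(w,300,150,345,420); rect(P[(P[:,2]>.188)&(P[:,2]<.21)],'handle')"
```

```text
t 33.525 p [ 0.6114 -0.0992  0.1982] eul [[0.982, -0.188, 0.0], [-0.188, -0.982, 0.0]] F [ 0.8  2.2 -1.8] T [ 0.64 -0.14  0.14] w 0.19853687563192787 g 80.18699187756283 q7 [ 0.12  0.34 -0.04  1.52  0.01  1.28 -1.68]
avg T [ 0.636 -0.194  0.113 -0.493  0.726  1.955 -2.432] sd [0.021 0.037 0.033 0.41 ]
handle 8162 [610.3 -99.2] [19.9 89.5] 80.3 z 0.2007
```

carry_out(
  deltas=[
    [0,0,0,0.2,-1],
    [0,0,0,0.2,-1],
  ],
)

```text
clock: 34.02
position: [0.6114, -0.0993, 0.1982]
ee_rot: [0.989, -0.146, 0.0, 0.0]
ft_force: [0.5, 2.0, -2.6]
grip_width: 0.193
grasp_force: 80.2
```

```bash
python3 -c "
from h import *
st();avg(3)"
```

```text
t 34.025 p [ 0.6114 -0.0993  0.1982] eul [[0.957, -0.29, 0.0], [-0.29, -0.957, 0.0]] F [ 0.5  2.  -2.6] T [ 0.55 -0.27  0.05] w 0.19336631099065207 g 80.18991435077623 q7 [ 0.11  0.34 -0.03  1.52  0.01  1.28 -1.78]
avg T [ 0.602 -0.248  0.042 -0.607  0.359  1.895 -2.316] sd [0.038 0.018 0.017 0.392]
```

carry_out(
  deltas=[
    [0,0,0,0.2,-1],
    [0,0,0,0.2,-1],
  ],
)

```text
clock: 34.42
position: [0.6114, -0.0992, 0.1982]
ee_rot: [0.98, -0.198, 0.0, 0.0]
ft_force: [1.1, 1.9, -2.5]
grip_width: 0.196
grasp_force: 80.2
```

```bash
python3 -c "
from h import *
st();avg(3)"
```

```text
t 34.425 p [ 0.6114 -0.0992  0.1982] eul [[0.922, -0.388, 0.0], [-0.388, -0.922, 0.0]] F [ 1.1  1.9 -2.5] T [ 0.57 -0.31 -0.02] w 0.19608852420687609 g 80.1692847633376 q7 [ 0.1   0.34 -0.01  1.53  0.    1.28 -1.89]
avg T [ 0.564 -0.291  0.013 -0.532  0.627  1.986 -2.248] sd [0.01  0.035 0.025 0.391]
```

carry_out(
  deltas=[
    [0,0,0,0.2,-1],
    [0,0,0,0.2,-1],
  ],
)

```text
clock: 34.83
position: [0.6114, -0.0993, 0.1982]
ee_rot: [0.969, -0.249, 0.0, 0.0]
ft_force: [0.7, 1.5, -1.5]
grip_width: 0.195
grasp_force: 80.2
```

```bash
python3 -c "
from h import *
st();avg(3)"
```

```text
t 34.825 p [ 0.6114 -0.0993  0.1982] eul [[0.876, -0.482, 0.0], [-0.482, -0.876, 0.0]] F [ 0.7  1.5 -1.5] T [ 0.47 -0.34 -0.07] w 0.19544382464437562 g 80.15097498893738 q7 [ 0.09  0.34  0.    1.53 -0.    1.28 -1.99]
avg T [ 0.455 -0.355 -0.062 -0.451  1.132  1.842 -2.078] sd [0.021 0.009 0.009 0.392]
```

carry_out(
  deltas=[
    [0,0,-0.1,0,-1],
    [0,0,-0.25,0,-1],
    [-0.1,0.05,-0.35,0,-1],
    [-0.3,0.17,-0.35,0,-1],
    [-0.467,0.257,-0.35,0,-1],
    [-0.467,0.257,-0.35,0,-1],
  ],
)

```text
clock: 35.72
position: [0.5303, -0.1001, 0.2526]
ee_rot: [0.968, -0.25, 0.001, 0.0]
ft_force: [0.2, -0.9, -2.2]
grip_width: 0.194
grasp_force: 82.7
```

```bash
python3 look.py c8; cat > fit.py <<'E'
from h import *
import sys
for n in sys.argv[1:]:
    g=cv2.GaussianBlur(cv2.cvtColor(np.load(n+".npy"),cv2.COLOR_RGB2GRAY),(5,5),1).astype(float)
    print(n,"center g",g[110:135,110:135].mean(), "ring", np.percentile(g,[50,90,97]))
    for t in (115,125,140,155):
        m=((g>60)&(g<t)).astype(np.uint8); nn,l,s,c=cv2.connectedComponentsWithStats(m,connectivity=4); i=l[124,121]
        if i==0: continue
        ct=max(cv2.findContours((l==i).astype(np.uint8),0,1)[0],key=cv2.contourArea)
        ap=cv2.approxPolyDP(cv2.convexHull(ct),3,True)[:,0]; print(t,s[i][4],np.round(c[i]),[(p.tolist(),round(float(np.degrees(np.arctan2(*(q-p)[::-1]))))%60,round(float(np.hypot(*(q-p))))) for p,q in zip(ap,np.roll(ap,-1,0))])
E
python3 fit.py c7 c8
```

```text
t 35.725 p [ 0.5303 -0.1001  0.2526] eul [[0.875, -0.484, 0.002], [-0.484, -0.875, 0.0]] F [ 0.2 -0.9 -2.2] T [ 0.   -0.08  0.  ] w 0.1943861337823659 g 82.72482292726636 q7 [ 0.1   0.13  0.    1.66  0.    1.35 -1.97]
[ 0.591 -0.135  0.393]
c7 center g 116.5648 ring [ 63. 208. 255.]
125 2542 [121. 124.] [([116, 92], 13, 26), ([141, 98], 10, 32), ([152, 128], 11, 35), ([129, 154], 15, 28), ([102, 147], 13, 27), ([94, 121], 37, 8), ([95, 113], 15, 30)]
140 2988 [121. 123.] [([115, 90], 13, 28), ([142, 96], 10, 33), ([153, 127], 55, 14), ([147, 140], 17, 23), ([130, 156], 14, 30), ([101, 149], 9, 22), ([93, 128], 30, 17), ([93, 111], 16, 30)]
155 3306 [121. 123.] [([113, 89], 11, 31), ([143, 95], 11, 31), ([153, 124], 44, 16), ([149, 140], 17, 26), ([130, 158], 15, 31), ([100, 150], 3, 16), ([93, 136], 23, 24), ([90, 112], 15, 33)]
c8 center g 115.0688 ring [ 62. 206. 255.]
115 124 [125. 127.] [([129, 134], 36, 14), ([118, 126], 54, 12), ([123, 115], 55, 12), ([130, 125], 36, 9)]
125 2648 [121. 124.] [([117, 91], 17, 24), ([140, 98], 9, 28), ([150, 124], 30, 13), ([150, 137], 22, 29), ([127, 155], 20, 30), ([99, 145], 12, 13), ([95, 133], 28, 23), ([94, 110], 20, 30)]
140 3069 [121. 124.] [([116, 89], 19, 31), ([145, 99], 16, 25), ([151, 123], 30, 16), ([151, 139], 23, 30), ([127, 157], 18, 28), ([100, 148], 2, 15), ([93, 135], 25, 24), ([91, 111], 19, 33)]
155 3384 [121. 123.] [([118, 87], 21, 30), ([146, 98], 17, 27), ([152, 124], 30, 15), ([152, 139], 20, 30), ([129, 158], 17, 31), ([99, 149], 2, 17), ([91, 134], 30, 27), ([91, 107], 23, 34)]
```

View pics/c8.png

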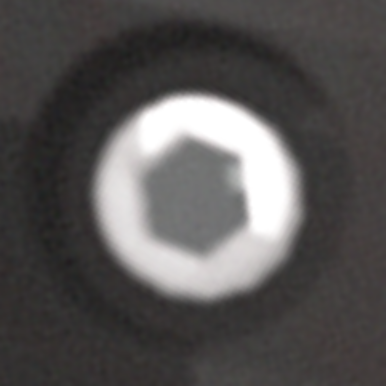

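The bolt's yaw went from 16° to 10° (mod 60) while the key swept 45° clockwise, so the bolt is against its stop and springs back to it. Starting near 5°, that is about 235° (4.1 rad) of turning, the only multiple that falls within the 3.6–4.8 rad range. The bolt is tight, so I'll take the key back to the rack.

carry_out(
  deltas=[
    [0,0,-0.1,-0.3,-1],
    [0,0,-0.2,-0.65,-1],
    [0,0,-0.2,-0.97,-1],
    [0,0,-0.2,-0.97,-1],
  ],
)

```text
clock: 36.28
position: [0.5321, -0.0993, 0.2812]
ee_rot: [1.0, 0.001, 0.0, 0.0]
ft_force: [0.4, 0.3, -3.5]
grip_width: 0.197
grasp_force: 82.7
```

carry_out(
  deltas=[
    [-0.1,0.3,0,0,-1],
    [-0.2,0.6,0,0,-1],
    [-0.27,0.75,0,0,-1],
  ],
)

```text
clock: 36.65
position: [0.4903, -0.2148, 0.2807]
ee_rot: [1.0, -0.002, -0.0, 0.001]
ft_force: [0.3, -0.4, -2.8]
grip_width: 0.192
grasp_force: 82.7
```

carry_out(
  deltas=[
    [-0.1,0.3,0,0,-1],
    [-0.2,0.6,0,0,-1],
    [-0.27,0.75,0,0,-1],
    [-0.27,0.75,0,0,-1],
    [-0.27,0.75,0,0,-1],
  ],
)

```text
clock: 37.28
position: [0.4517, -0.3237, 0.2806]
ee_rot: [1.0, 0.001, 0.0, -0.0]
ft_force: [0.2, 0.9, -3.8]
grip_width: 0.195
grasp_force: 82.7
```

```bash
python3 - <<'E'
from h import *
st(); w=camera('wrist'); P,U=wpts(w)
k=(P[:,2]>.265)&(P[:,2]<.295)&(abs(U[:,0]-322)<40); rect(P[k],'handle')
k=(P[:,2]>.11)&(P[:,2]<.119)&(P[:,0]<.52)&(P[:,0]>.39)&(P[:,1]<-.27)&(P[:,1]>-.47); rect(P[k],'rack')
b=camera("top"); print([(round(d["conf"],2),np.round(d["position"],3).tolist()) for q in("candle","key_small") for d in boxes_of(q,b)])
E
```

```text
t 37.275 p [ 0.4517 -0.3237  0.2806] eul [[1.0, 0.002, 0.0], [0.002, -1.0, -0.0]] F [ 0.2  0.9 -3.8] T [0.01 0.   0.01] w 0.19488728642231246 g 82.7194285299629 q7 [ 0.39  0.15  0.17  1.58 -0.03  1.41 -1.01]
handle 9061 [ 450.5 -322.9] [30.5 90.2] 84.6 z 0.2831
rack 10599 [ 456.9 -371.1] [ 71.1 171.2] 8.1 z 0.1144
[(0.98, [0.459, -0.18, 0.084]), (0.77, [0.448, -0.023, 0.082]), (0.68, [0.63, -0.214, 0.081])]
```

carry_out(
  deltas=[
    [-0.01,0.016,0,0,-1],
    [-0.01,0.016,0.08,0,-1],
    [-0.01,0.016,0.15,0,-1],
    [-0.01,0.016,0.2,0,-1],
    [-0.01,0.016,0.27,0,-1],
    [-0.01,0.016,0.27,0,-1],
  ],
)

```text
clock: 38.22
position: [0.4493, -0.3265, 0.2391]
ee_rot: [1.0, 0.002, -0.001, -0.0]
ft_force: [-0.1, -0.5, -2.7]
grip_width: 0.19
grasp_force: 82.7
```

carry_out(
  deltas=[
    [0.005,0,0.12,0,-1],
    [0.005,0,0.25,0,-1],
    [0.005,0,0.4,0,-1],
    [0.005,0,0.52,0,-1],
    [0.005,0,0.58,0,-1],
    [0.005,0,0.59,0,-1],
    [0.005,0,0.59,0,-1],
  ],
)

```text
clock: 39.1
position: [0.4507, -0.327, 0.1523]
ee_rot: [1.0, 0.002, 0.0, 0.0]
ft_force: [0.5, 0.1, -3.0]
grip_width: 0.193
grasp_force: 82.7
```

carry_out(
  deltas=[
    [0,0,0.015,0,-1],
    [0,0,0.025,0,-1],
    [0,0,0.03,0,-1],
    [0,0,0.03,0,-1],
  ],
)

```text
clock: 39.6
position: [0.4506, -0.327, 0.1477]
ee_rot: [1.0, 0.001, 0.0, 0.0]
ft_force: [-1.3, 0.7, 2.2]
grip_width: 0.189
grasp_force: 83.4
```

The ferrule rests on the plate. I'll open, rise and check.

carry_out(
  deltas=[
    [0,0,0,0,-0.2],
    [0,0,0,0,0.6],
    [0,0,0,0,1],
    [0,0,0,0,1],
    [0,0,0,0,1],
    [0,0,-0.15,0,1],
    [0,0,-0.4,0,1],
    [0,0,-0.7,0,1],
    [0,0,-0.7,0,1],
  ],
)

```text
clock: 40.72
position: [0.4518, -0.3277, 0.2559]
ee_rot: [1.0, 0.002, 0.003, 0.002]
ft_force: [-0.2, -0.2, -0.3]
grip_width: 1.002
grasp_force: 0.0
```

carry_out(
  deltas=[
    [-0.3,0,0,0,1],
    [-0.3,-0.4,0,0,1],
    [-0.3,-0.6,0,0,1],
    [-0.3,-0.6,0,0,1],
  ],
)

```text
clock: 41.22
position: [0.4052, -0.2347, 0.2517]
ee_rot: [1.0, 0.003, -0.0, -0.0]
ft_force: [-0.3, -0.4, -0.1]
grip_width: 1.0
grasp_force: 0.0
```

```bash
python3 - <<'E'
from h import *
st(); b=camera("top"); v,u=np.mgrid[:480,:640]
def reg(x0,y0,x1,y1,lo,hi):
    P=pts(b,(u>=x0)&(u<x1)&(v>=y0)&(v<y1)); return P[(P[:,2]>lo)&(P[:,2]<hi)]
rect(reg(475,280,505,345,.137,.17),"key"); rect(reg(515,280,550,335,.127,.17),"small")
P=reg(330,200,400,260,.05,.079); print("bolt",len(P),np.round(np.median(P,0),3))
for n in("candle","key"): print(n,[(round(d["conf"],2),np.round(d["position"],3).tolist()) for d in boxes_of(n,b)])
P=reg(298,190,345,260,.158,.175); print("mid",np.round(P.mean(0),4))
P=reg(300,280,360,345,.07,.1); print("candle",len(P),np.round(P.mean(0),4))
save(b,"top9")
E
```

```text
t 41.225 p [ 0.4052 -0.2347  0.2517] eul [[1.0, 0.007, -0.0], [0.007, -1.0, -0.001]] F [-0.3 -0.4 -0.1] T [-0.08 -0.04 -0.06] w 1.0002946779238613 g 0.0 q7 [ 0.33 -0.03  0.09  1.83  0.    1.34 -1.14]
key 149 [ 478.4 -327.7] [20.3 29.2] 88.6 z 0.1495
small 0 [0. 0.] [0. 0.] 0.0 z nan
bolt 357 [ 0.616 -0.102  0.06 ]
candle [(0.91, [0.462, -0.185, 0.084]), (0.82, [0.629, -0.217, 0.081]), (0.74, [0.449, -0.02, 0.082])]
key [(0.65, [0.483, -0.32, 0.154]), (0.65, [0.629, 0.002, 0.086])]
mid [0.6099 0.0089 0.1667]
candle 603 [ 0.4492 -0.0234  0.0817]
  return _methods._mean(a, axis=axis, dtype=dtype,
  ret = ret.dtype.type(ret / rcount)
```

The key hangs in its hole (top at 0.150 m, centre about x 0.45), the candle stands at (0.449,-0.023), and the middle candle hasn't moved. I'm handing in.

```bash
python3 -c "
from workcell import ticket
print(ticket.hand_in())"
```

```text
the job is handed in; nothing more can be done
None
```

I handed the job in at about 41 s: the candle stands upright on the table and the larger key hangs back in its rack by the ferrule. I believe the bolt is tight, but I inferred that from its measured rotation (about 4.1 rad, after which it stopped following the key); I never felt a torque rise at the stop, and hand-in returned no verdict.

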